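# Find the paperweight box that rattles and hold it out

### The arm

A 7-joint arm with a two-finger parallel gripper is mounted at the origin on the work surface. World frame = base frame: x ahead of the robot, y to its left, z up, the work surface at z = 0. Lengths are in m, angles in rad, forces in N, time in s.
With the tool pointing down it reaches from about 0.425 to 0.8 m from the base axis. Payload 8.3 kg.
Tool frame: the origin (TCP) lies midway between the tips of the shut fingers; the grasp point (between the pads) lies 19 mm behind it (env.pinch_z is the distance from the TCP to the grasp point, in m); z points along the fingers, y is the line along which they close (so a half turn about z gives the same grasp; the last joint's range is limited). The gripper opens to 85 mm and grips with 20 to 120 N. Pads are 22 mm wide; open, the fingers measure 114 mm over their backs; the gripper's body (76 mm by 85 mm) begins 54 mm behind the grasp point. The pads swing forward as they close: fully open they stand 13 mm farther back than shut.
Start: joints at [1.082, 0.383, 0.016, 1.37, -0.006, 1.388, -0.046], TCP at [0.258, -0.569, 0.231] pointing down, gripper open.
Joint ranges: [-2.95, 2.95], [-0.25, 2.06], [-1.52, 1.56], [0.18, 2.33], [-1.44, 4.58], [0.02, 2.06], [-3.01, 3.01]. Speed limits (rad/s): [2.39, 2.39, 3.01, 3.01, 3.14, 3.14, 3.14].

### API

Orientations are given as a rotation vector (axis times angle).
In Python, from workcell import env, solve_ik, optics, finish_job gives the robot as it stands. The module is installed in compiled form; this text tells all that it offers. Calls block until the motion is done:
- env.movep(position, orientation): joint-space move of the TCP to a pose.
- env.move_linear(position, rotation=None, max_speed=0.15, until_force=None): straight line of the TCP; rotation=None keeps the orientation; max_speed is the mean speed in m/s. With until_force (N) it stops when the force on the tool has changed by that much, and returns True; else False.
- env.goto_joints(angles): joint-space move.
- env.set_gripper(opening, grip_force=None): finger opening in m; grip_force is the grip in N (None keeps the last); returns when the fingers have stopped.
- env.hold(seconds).
- solve_ik(position, orientation): joint angles nearest the present ones, or None.
- env.sense(): the state.
- optics.read_camera(name): name is "side" or "top" or "wrist"; returns (picture, depth): 480x640x3 uint8, red, green, blue; 480x640 float32, m along the optical axis (not along the pixel's ray), 0 where there is no reading.
- optics.camera_params(name): a dict with "intrinsics" (3x3 intrinsics, pixels), "xyz" and "rotation" of the camera in the world. Camera axes: x right, y down, z forward; pixel columns grow to the right and rows downward; lengths in m; the calibration is good to about 2 mm. A picture is of the moment at which its call begins: read the wrist's pose just before it. camera_params takes no time and is no camera call; for the wrist camera it gives the pose at the moment of the call.
A pose or a line that the arm cannot do raises env.IKError and nothing moves.
- finish_job(): hands the job in; it is judged then, once.
The state is a dict: "t": time; "q": joint angles; "qvel": joint speeds; "tau": joint torques, N m; "tool_pos": TCP position; "orientation": TCP orientation; "force": force on the tool from outside, world axes, zero at the start; "ft_torque": the same for the moment, N m; "width": finger opening in m; "finger_force": force on a finger pad.
Only numpy, scipy, OpenCV 4.12 (cv2) and the standard library are available. Lean on these libraries where they do the work, as an engineer would, in place of code of your own. Each camera call takes 0.05 s, during which the arm holds its last target. There are 200 camera calls.

### The job

One of the three sealed wooden paperweight boxes in the tray holds a steel bar that has come loose and rattles; the bars in the other two are still packed tight. Working from the left to the right of the robot, pick up each box, shake it briskly back and forth well clear of the tray and set it down flat in its place again, not dropping it (the last one may stay in your hand if it is the one); then pick up the one that rattles and hold it out, level and at least 10 cm above the table, over the green felt writing mat opposite. Finish while still holding it there.

Things in the scene. Friction and masses are not known exactly. Their poses are not given: they have to be found in the camera images.
- box_left_mid (a point): Closed paulownia-wood box, 170 mm long (x), 52 wide (y), 40 high, lid sealed on by paper strips, 0.28 to 0.42 kg; the left one (most +y) of three alike, 96 to 128 mm apart, long axes along the tray's x. Point: its centre, 20 mm above its underside; z up. Looks and weight do not tell; which box has the loose one changes from run to run.
- box_middle_mid (a point): Closed paulownia-wood box, 170 mm long (x), 52 wide (y), 40 high, lid sealed on by paper strips, 0.28 to 0.42 kg; the middle one of three alike, 96 to 128 mm apart, long axes along the tray's x. Point: its centre, 20 mm above its underside; z up. The bar, 110 mm long, about 0.27 kg, when loose slides 50 mm lengthwise and 20 mm across as the box is shaken or tipped over 20 deg; a packed one stays put.
- box_right_mid (a point): Closed paulownia-wood box, 170 mm long (x), 52 wide (y), 40 high, lid sealed on by paper strips, 0.28 to 0.42 kg; the right one (most -y) of three alike, 96 to 128 mm apart, long axes along the tray's x. Point: its centre, 20 mm above its underside; z up. A bar that is loose comes to rest at the end it was thrown to.
- tray_mid (a point): Fixed dark wooden tray, 200 mm (x) by 366 mm (y), its floor 8 mm above the table, its rim 18 mm above the table and 6 mm thick. The point is the middle of its floor; x points away from the robot, y along the row of boxes to the left.
- mat_top (a point): Fixed green felt writing mat, 270 mm (x) by 380 mm (y), 2 mm thick, with white paper and, along its far edge, a 12 mm high steel bar on it, beyond the tray. The point is the centre of its top; x points away from the robot. Anywhere over it will do; its near part is easiest to reach.
- inkstone_mid (a point): Bystander: black inkstone, 135 x 78 x 22 mm, on the table to the right of the tray. The point is its centre. Leave alone.
- water_pot_mid (a point): Bystander: small blue ceramic water pot, 72 mm across, 52 mm high, on the table to the left of the tray. The point is its centre. Leave alone.
Not all that is in view belongs to the job. Leave any blue or purple look-alike of the part that bears box_middle_mid alone. Leave any pink look-alike of the part that bears box_left_mid alone.

How it is judged:
By the outcome, as a careful person would: the job done as asked, in the order asked, and still so for the second after the job is handed in, while the arm keeps its last pose, push and grip.
It also fails if it takes over 72 s, if anything falls off the work surface, if the arm or the gripper's body presses on something with over 40 N, if the wrist force passes 120 N, or if a joint passes its speed limit or range.

## Working session

There is one attempt and no reset: what is moved stays moved. The work goes in short steps, each a Python script; the robot and the scene stay as the last script left them, time stands still between calls to the robot, and variables do not carry over. Pictures are saved under pics/ and viewed, at most 10 in all, crops included, and the job is handed in when it is done.

```bash
mkdir -p pics
python3 - <<'E'
from workcell import env, optics
import cv2
for n in("top","side"):
    p,d=optics.read_camera(n); cv2.imwrite(f"pics/{n}0.png",p[:,:,::-1])
    import numpy as np; np.save(f"{n}0.npy",d)
    c=optics.camera_params(n); print(n,c)
s=env.sense(); print({k:s[k] for k in("t","tool_pos","orientation","width","force")},env.pinch_z)
E
```

```text
top {'intrinsics': array([[531.71443861,   0.        , 321.191187  ],
       [  0.        , 531.71443861, 236.32045045],
       [  0.        ,   0.        ,   1.        ]]), 'xyz': array([2.83243639e-01, 5.37556590e-04, 1.31084702e+00]), 'rotation': array([-2.1032737 ,  2.13944652, -0.17372799])}
side {'intrinsics': array([[548.36550308,   0.        , 317.29853713],
       [  0.        , 548.36550308, 237.49594948],
       [  0.        ,   0.        ,   1.        ]]), 'xyz': array([0.1633678 , 0.87947092, 0.59722939]), 'rotation': array([-0.45913557,  2.53293615, -1.44188991])}
{'t': 0.1, 'tool_pos': array([ 0.2580057 , -0.56876187,  0.23038016]), 'orientation': array([-3.06893716e+00, -6.63549754e-01,  6.09308850e-04]), 'width': 0.08539745822019951, 'force': array([ 0.03376502,  0.19116969, -0.09572719])} 0.0187
```

View pics/top0.png

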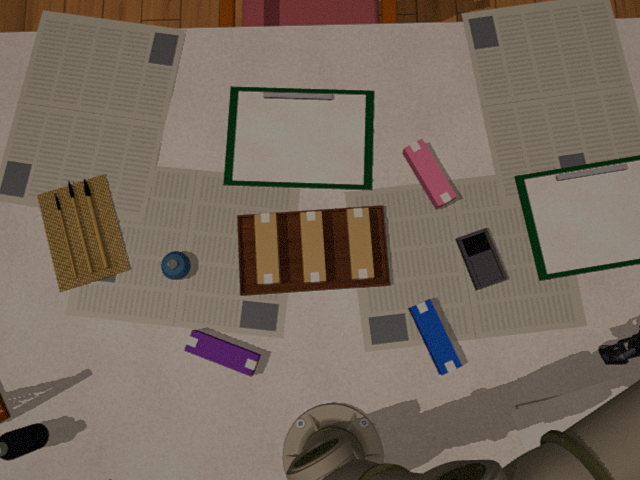

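View pics/side0.png

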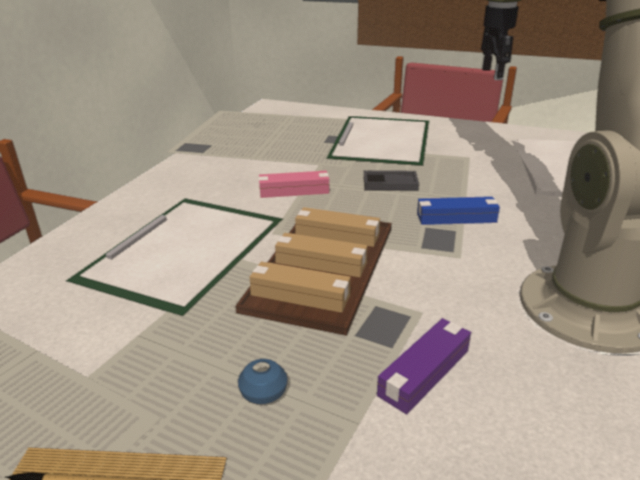

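The top view shows the three boxes at about (267,248), (313,247) and (361,243), left to right, in the tray centred near (314,250). The green mat beyond it is near (300,138), the pot at (176,265) and the inkstone at (481,258). The mat on the right is a look-alike. Next I measure the boxes from the depth image.

```bash
cat > h.py <<'E'
import numpy as np, cv2
from scipy.spatial.transform import Rotation as R
from workcell import env, solve_ik, optics, finish_job
def cloud(n,d):
    c=optics.camera_params(n);K=c["intrinsics"]
    v,u=np.mgrid[:480,:640]
    P=np.stack([(u-K[0,2])/K[0,0]*d,(v-K[1,2])/K[1,1]*d,d],-1)
    return P@R.from_rotvec(c["rotation"]).as_matrix().T+c["xyz"]
E
python3 - <<'E'
from h import *
P=cloud("top",np.load("top0.npy"))
m=((P[...,2]>.035)&(P[...,2]<.07)).astype(np.uint8)
n,l,st,ce=cv2.connectedComponentsWithStats(m)
for i in range(1,n):
    if st[i,4]<200: continue
    q=P[l==i]; r=cv2.minAreaRect(q[:,:2].astype(np.float32)*1000)
    print(ce[i].round(),st[i,4],np.round(r[0],1),np.round(r[1],1),round(r[2],1),"z",np.median(q[:,2]).round(4))
for n,(u,v) in dict(mat=(300,140),matc1=(235,90),c2=(374,92),c3=(371,187),c4=(226,184),tl=(240,214),tr=(383,208),br=(389,284),bl=(242,293),floor=(290,250),ink=(481,258),table=(210,360)).items(): print(n,P[v,u].round(4))
E
```

```text
[430. 172.] 1416 [ 669.7 -253.7] [172.2  55.1] 27.7 z 0.0403
[360. 243.] 1545 [494. -76.] [171.6  52.3] 2.9 z 0.0482
[313. 247.] 1522 [487.9  38.1] [171.6  52.2] 2.9 z 0.0482
[267. 248.] 1549 [485.8 149.6] [171.9  52.8] 3.0 z 0.0484
[175. 265.] 418 [449.3 374.2] [61.  62.3] 8.9 z 0.0425
[436. 337.] 1629 [ 269.1 -247.3] [171.1  53.1] 23.0 z 0.04
[221. 353.] 1620 [239.6 256.4] [170.6  52.6] 68.6 z 0.0402
[ 34. 437.] 231 [ 57.4 683.3] [59.6 30.3] 18.7 z 0.053
[334. 435.] 245 [41.9 -8.8] [142.1  60.7] 79.8 z 0.0552
mat [0.7726 0.0689 0.004 ]
matc1 [0.9157 0.2395 0.0019]
c2 [ 0.9016 -0.1265  0.0018]
c3 [ 0.6444 -0.1105  0.0007]
c4 [0.6598 0.2594 0.0007]
tl [ 0.5817  0.2235 -0.0045]
tr [ 0.5864 -0.1377  0.0122]
br [ 0.3955 -0.1446  0.0195]
bl [0.3799 0.2126 0.0176]
floor [0.4854 0.0962 0.0057]
ink [ 0.4553 -0.3714  0.0176]
table [0.223  0.2831 0.0362]
```

The boxes are level at z=0.048 with sizes as given, at yaw 2.9°, spaced 112 and 114 mm. All of that matches the description. Next I grasp and lift the left box, then check joint rates before shaking.

```bash
cat >> h.py <<'E'
YAW=np.radians(2.95); UX=np.array([np.cos(YAW),np.sin(YAW),0])
BOX=dict(left=(.4858,.1496),middle=(.4879,.0381),right=(.494,-.076))
ZG=.0145; ZUP=.20
def ori(flip=0): return (R.from_euler("z",YAW+flip*np.pi)*R.from_euler("x",np.pi)).as_rotvec()
def at(b,z,dx=0): return np.r_[BOX[b],z]+dx*UX
def report(tag):
    s=env.sense(); print(tag,"t",round(s["t"],2),"pos",s["tool_pos"].round(3),"w",round(s["width"],4),"F",s["force"].round(2),"M",s["ft_torque"].round(3),"ff",np.round(s["finger_force"],1)); return s
def pick(b):
    env.movep(at(b,.13),ori())
    env.move_linear(at(b,ZG),max_speed=.12)
    env.set_gripper(.03,80); report("gripped")
    env.move_linear(at(b,ZUP),max_speed=.2); env.hold(.3); report("lifted")
E
python3 - <<'E'
from h import *
for f in(0,1):
    for b in BOX:
        for z in(ZG,ZUP):
            q=solve_ik(at(b,z),ori(f)); print(f,b,z,None if q is None else np.round(q,2))
pick("left")
q=[solve_ik(at("left",ZUP,d),ori()) for d in(0,.03,.06)]
print("rad per m",np.round((q[1]-q[0])/.03,2),np.round((q[2]-q[1])/.03,2), env.sense()["q"].round(3),q[0].round(3))
E
```

```text
0 left 0.0145 [ 0.21  0.45 -0.69  1.91  0.36  0.91 -2.17]
0 left 0.2 [ 0.4   0.25 -0.89  1.7   0.2   1.28 -2.05]
0 middle 0.0145 [ 0.34  0.39 -0.56  1.96  0.27  0.87 -1.88]
0 middle 0.2 [ 0.44  0.16 -0.64  1.76  0.1   1.26 -1.74]
0 right 0.0145 [ 0.39  0.37 -0.36  1.94  0.17  0.86 -1.57]
0 right 0.2 [ 0.46  0.16 -0.41  1.74  0.07  1.26 -1.49]
1 left 0.0145 [ 0.45  0.58 -1.01  1.9   0.59  0.99  0.79]
1 left 0.2 [ 0.46  0.27 -0.97  1.7   0.24  1.29  1.07]
1 middle 0.0145 [ 0.55  0.46 -0.83  1.95  0.43  0.91  1.13]
1 middle 0.2 [ 0.57  0.18 -0.8   1.75  0.14  1.27  1.37]
1 right 0.0145 [ 0.63  0.42 -0.64  1.93  0.32  0.89  1.45]
1 right 0.2 [ 0.66  0.18 -0.64  1.73  0.11  1.26  1.62]
gripped t 4.32 pos [0.486 0.15  0.015] w 0.0506 F [-0.49  0.46  6.14] M [-0.02   0.247 -0.026] ff 84.6
lifted t 5.69 pos [0.485 0.15  0.199] w 0.0508 F [-1.14 -0.32 -3.63] M [0.037 0.038 0.034] ff 83.8
rad per m [-1.16  2.41  0.52 -2.42  1.7   0.74 -0.63] [-1.07  2.32  0.42 -2.55  1.56  0.86 -0.42] [ 0.379  0.246 -0.857  1.705  0.193  1.28  -2.039] [ 0.379  0.245 -0.857  1.704  0.193  1.281 -2.039]
```

```bash
cat >> h.py <<'E'
def shake(b,L=.07,v=.38,n=3):
    for i in range(n):
        for d in (L,0):
            env.move_linear(at(b,ZUP,d),max_speed=v)
    for d in (L,0,L,0):   # read where the contents came to rest
        env.move_linear(at(b,ZUP,d),max_speed=v); env.hold(.4); report(f"end {d}")
def place(b):
    env.move_linear(at(b,ZG+.012),max_speed=.2)
    print("touch",env.move_linear(at(b,ZG-.003),max_speed=.03,until_force=3)); report("down")
    env.set_gripper(.085); env.move_linear(at(b,.13),max_speed=.2)
E
python3 - <<'E'
from h import *
shake("left"); 
p,d=optics.read_camera("side"); cv2.imwrite("pics/left.png",p[:,:,::-1])
E
```

```text
end 0.07 t 8.43 pos [0.555 0.153 0.2  ] w 0.0506 F [-0.28 -0.46 -2.75] M [-0.023  0.094 -0.013] ff 87.5
end 0 t 9.16 pos [0.486 0.15  0.2  ] w 0.0507 F [-0.1  -0.47 -4.1 ] M [ 0.003 -0.112 -0.003] ff 87.6
end 0.07 t 9.89 pos [0.555 0.153 0.2  ] w 0.051 F [-0.28  0.45 -3.57] M [-0.04   0.077 -0.019] ff 87.7
end 0 t 10.62 pos [0.486 0.15  0.2  ] w 0.0508 F [-0.28  0.4  -2.79] M [-0.084 -0.012 -0.005] ff 87.8
```

View pics/left.png

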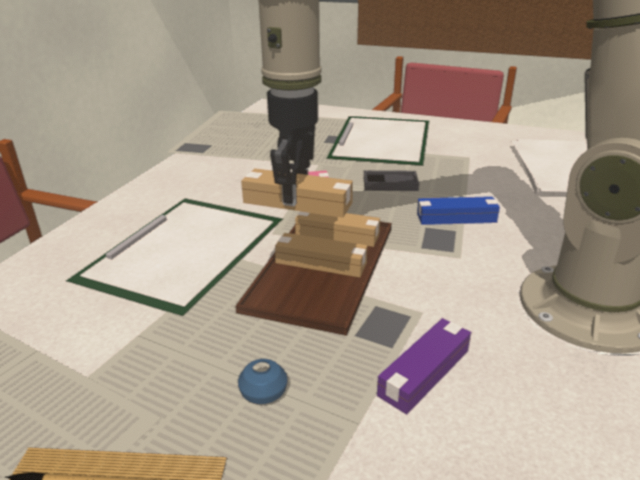

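The box is held level, clear of the tray at (297,190). The My readings alternate with the stroke end but are noisy, so I average over repeats.

```bash
cat >> h.py <<'E'
def avgM(n=20):
    M=[]
    for _ in range(n): env.hold(.02); s=env.sense(); M.append(np.r_[s["force"],s["ft_torque"]])
    M=np.array(M); return M.mean(0).round(3),(M.std(0)/n**.5).round(3)
def shake(b,L=.07,v=.38,n=3,ends=4):
    for i in range(n):
        for d in (L,0): env.move_linear(at(b,ZUP,d),max_speed=v)
    for i in range(ends):
        d=L*(1-i%2); env.move_linear(at(b,ZUP,d),max_speed=v); env.hold(.2); m,e=avgM(); print("end",d,"My",m[4],"+-",e[4],"Fz",m[2])
E
python3 - <<'E'
from h import *
shake("left",n=1); print(env.sense()["t"])
E
```

```text
end 0.07 My 0.052 +- 0.007 Fz -3.314
end 0.0 My -0.078 +- 0.006 Fz -3.731
end 0.07 My 0.068 +- 0.005 Fz -3.73
end 0.0 My -0.082 +- 0.007 Fz -3.478
14.8083
```

My switches by ±0.07 N·m, as expected for a loose bar moving 50 mm, so the left box probably rattles. I'll set it down and shake the others the same way.

Run:
```python
from h import *
place("left"); pick("middle"); shake("middle"); place("middle"); print(env.sense()["t"])
p,d=optics.read_camera("top"); cv2.imwrite("pics/mid.png",p[:,:,::-1])
P=cloud("top",d); np.save("mid.npy",P)
```

```text
touch True
down t 16.25 pos [0.486 0.15  0.015] w 0.0508 F [-1.72 -1.03  6.89] M [-0.271  0.134 -0.014] ff 89.3
gripped t 19.47 pos [0.489 0.038 0.015] w 0.0514 F [-1.18  0.23  5.74] M [ 0.041  0.279 -0.006] ff 84.3
lifted t 20.84 pos [0.488 0.038 0.199] w 0.051 F [ 0.12  0.27 -4.11] M [ 0.075  0.003 -0.009] ff 83.7
end 0.07 My -0.011 +- 0.009 Fz -3.482
end 0.0 My 0.002 +- 0.009 Fz -3.489
end 0.07 My -0.018 +- 0.01 Fz -3.645
end 0.0 My -0.006 +- 0.01 Fz -3.698
touch True
down t 27.89 pos [0.488 0.038 0.015] w 0.0506 F [-0.83 -0.03  6.73] M [0.068 0.343 0.017] ff 85.3
29.0583
```

View pics/mid.png

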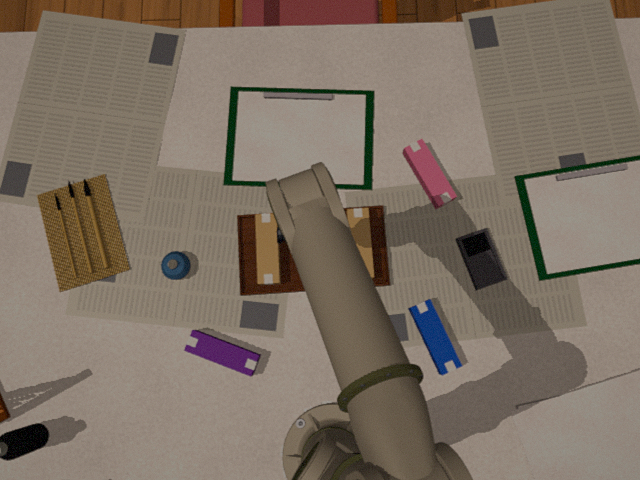

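The middle box is packed, since My does not change. The left box is back in its place at (267,248). Right box next, then re-measure the row, since the left box has to be picked up again.

Run:
```python
from h import *
pick("right"); shake("right"); place("right"); print(env.sense()["t"])
P=cloud("top",optics.read_camera("top")[1])
m=((P[...,2]>.035)&(P[...,2]<.07)).astype(np.uint8)
n,l,st,ce=cv2.connectedComponentsWithStats(m)
for i in range(1,n):
    if st[i,4]<200 or not 200<ce[i][1]<300: continue
    q=P[l==i]; r=cv2.minAreaRect(q[:,:2].astype(np.float32)*1000)
    print(ce[i].round(),st[i,4],np.round(r[0],1),np.round(r[1],1),round(r[2],1),"z",np.median(q[:,2]).round(4))
```

```text
gripped t 31.16 pos [ 0.495 -0.076  0.015] w 0.0511 F [-0.62  0.48  6.22] M [ 0.114  0.232 -0.023] ff 84.3
lifted t 32.53 pos [ 0.494 -0.076  0.199] w 0.0508 F [ 0.43 -0.78 -2.98] M [-0.023  0.001 -0.092] ff 83.6
end 0.07 My -0.001 +- 0.009 Fz -3.188
end 0.0 My 0.001 +- 0.006 Fz -3.347
end 0.07 My -0.001 +- 0.009 Fz -3.236
end 0.0 My -0.01 +- 0.007 Fz -3.274
touch True
down t 39.5 pos [ 0.494 -0.076  0.015] w 0.0507 F [-1.3  -0.03  6.51] M [ 0.159  0.352 -0.017] ff 85.0
40.6667
[313. 247.] 1520 [487.7  36.9] [171.7  52.1] 2.9 z 0.0483
[267. 248.] 1545 [485.5 148.5] [171.6  53.1] 2.2 z 0.0483
[354. 263.] 233 [453.7 -59.5] [94.2 18.9] 8.1 z 0.048
[175. 265.] 417 [450.  373.2] [59.4 63.6] 8.1 z 0.0426
```

Only the left box rattles, and it is back flat in its place within about 1 mm. I'll pick it up and carry it over the mat.

Run:
```python
from h import *
pick("left")
env.move_linear([.755,.075,.20],max_speed=.15); env.hold(.5); report("over mat")
s=env.sense(); print(R.from_rotvec(s["orientation"]).as_matrix()[:,2].round(3))
for n in("side","top"): cv2.imwrite(f"pics/end_{n}.png",optics.read_camera(n)[0][:,:,::-1])
```

```text
gripped t 43.15 pos [0.486 0.15  0.015] w 0.0506 F [-1.09 -0.8   7.25] M [-0.142  0.279 -0.02 ] ff 84.0
lifted t 44.52 pos [0.485 0.15  0.199] w 0.0507 F [ 0.11 -0.16 -4.45] M [-0.026 -0.089 -0.015] ff 83.5
over mat t 47.03 pos [0.755 0.075 0.2  ] w 0.0507 F [-0.33 -0.6  -3.17] M [-0.048 -0.07   0.041] ff 83.6
[ 0. -0. -1.]
```

View pics/end_side.png

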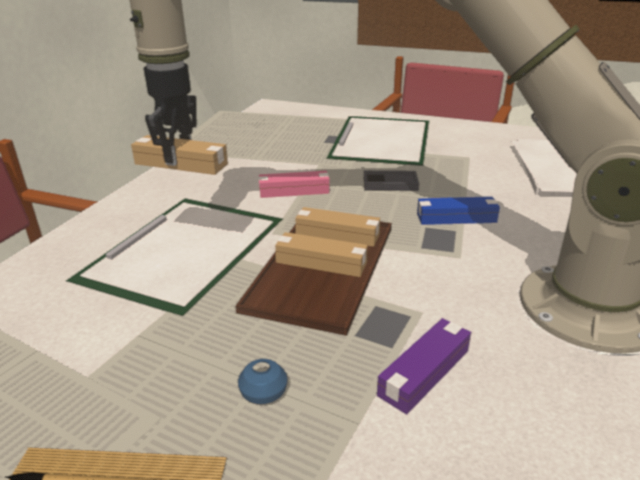

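View pics/end_top.png

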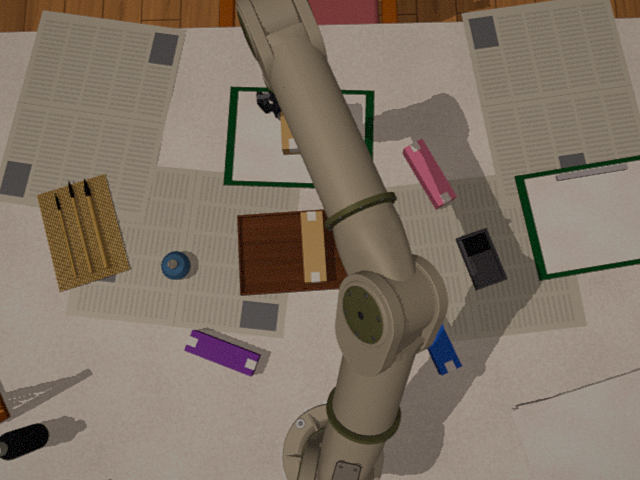

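The left box is held level over the opposite mat, at (180,155) in the side view and (290,135) in the top view. The other two sit flat in the tray, so I hand in.

```bash
python3 -c "
from h import *
print(finish_job())"
```

```text
the job is handed in; nothing more can be done
None
```

I shook all three boxes from left to right and set each back flat; the left one rattled, and I handed in at about 47 s with it held level about 19 cm above the table over the green mat.

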